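Back off the skewer-rack clamp with the reversible ratchet

ROBOT

A 7-joint arm with a two-finger parallel gripper is mounted at the origin on the work surface. World frame = base frame: x ahead of the robot, y to its left, z up, the work surface at z = 0. Lengths are in m, angles in rad, forces in N, time in s.
With the tool pointing down it reaches from about 0.4 to 0.85 m from the base axis. Payload 10.4 kg.
Tool frame: the origin (TCP) lies at the very end of the fingers, on their centre line; the grasp point (between the pads) lies 19 mm behind it (manip.grip_depth is the distance from the TCP to the grasp point, in m); z points along the fingers, x is the direction in which the jaws open and shut, and the axes are right-handed (so a half turn about z gives the same grasp; the last joint's range is limited). The gripper opens to 85 mm and grips with 20 to 120 N. Pads are 22 mm wide; open, the fingers measure 114 mm over their backs; the gripper's body (76 mm by 85 mm) begins 54 mm behind the grasp point. The pads swing forward as they close: fully open they stand 13 mm farther back than shut.
Start: joints at [-1.242, 0.332, -0.065, 1.46, 0.022, 1.35, -0.088], TCP at [0.215, 0.587, 0.231] pointing down, gripper open.
Joint ranges: [-2.6, 2.6], [-0.5, 2.12], [-1.47, 1.34], [0.16, 2.42], [-1.27, 4.41], [0.06, 2.06], [-2.6, 2.6]. Speed limits (rad/s): [2.22, 2.22, 2.79, 2.79, 3.14, 3.14, 3.14].

INTERFACE

Orientations are given as a unit quaternion [x, y, z, w].
In Python, from workcell import manip, cams gives the robot as it stands. The module is installed in compiled form; this text tells all that it offers.
- The arm moves only by the tool move_arm, never from a script. Its arguments are lists of equal length, an entry for each row: "claw": the opening, from 0 (shut) to 1 (fully open); "dp": the shift along the tool's x, y, z as a fraction of full scale, a list of three; "turn": the turn, a rotation vector about the tool's x, y, z as a fraction of full scale, a list of three. A call has 1 to 8 rows; each row shifts and turns the commanded pose from where the row before left it, along the tool's axes as they then stand; what a row does not reach is not made up. Full scale, the value 1, is 200 mm for a shift and 45 degrees for a turn. A row lasts 1/12 s, in which the tool goes at most 41.7 mm and 7.16 degrees, less where a joint would pass 70% of its speed; a pose out of reach is approached as far as the arm can. A call with a number of a shift or a turn outside -1 to 1 is refused whole. A call with a gripper value outside its range is refused whole. The fingers move at their own pace and stop on an object; "grip_force" is the grip in N (left out, the last holds). Time passes only in rows, so rows that do not move let the fingers close. It gives the time, the measured TCP pose, the force and the opening at its end, in the units of the state.
- manip.get_obs(): the state, without advancing time (a new reading comes with each control period).
- cams.camera(name): name is "scene" or "side" or "wrist"; returns the picture (384x512x3 uint8, red, green, blue); there is no depth.
- cams.camera_info(name): a dict with "fx", "fy", "cx", "cy" (pixels), "pose" (4x4, takes a point from camera to world coordinates); the wrist camera has in their place "tool_from_camera" (4x4, takes a point from camera to tool coordinates, whose origin is the TCP and whose axes are the tool frame's). Camera axes: x right, y down, z forward; pixel columns grow to the right and rows downward; lengths in m; the calibration is good to about 2 mm. A picture is of the moment at which its call begins: read the wrist's pose just before it. camera_info takes no time and is no camera call.
- manip.hand_in(): hands the job in, once; it reports no verdict.
The state is a dict: "clock": time; "joint_pos": joint angles; "joint_velocities": joint speeds; "tau": joint torques, N m; "position": TCP position; "ee_rot": TCP orientation; "ft_force": force on the tool from outside, world axes, zero at the start; "torque": the same for the moment, N m; "grip_width": opening from 0.0 (shut) to 1.0 (fully open).
Only numpy, scipy, OpenCV 4.12 (cv2) and the standard library are available. Lean on these libraries where they do the work, as an engineer would, in place of code of your own. Each camera call takes 0.05 s, during which the arm holds its last target.

TASK

The folded skewer rack is held down on the shelf by a screw clamp, and a ratchet sits on the clamp's bolt, still set to tighten. Flip the ratchet's red lever fully over to the loosening side, then swing the handle back and forth to unscrew the bolt counter-clockwise until it comes up against its end stop and the hold-down plate is fully raised. Feel for the stop and do not force it, leave the lever on the loosening side and the other things on the shelf where they are, and let go of the ratchet.

Things in the scene. Friction and masses are not known exactly. Their poses are not given: they have to be found in the camera images.
- clamp: steel screw clamp fixed to the shelf: foot 110 x 110 x 10 mm; origin at the centre of its underside, on the bolt's vertical axis, about which bolt, ratchet and lever turn. +x points along the clamped wire skewer rack (20 mm high, 98 mm wide, out to 245 mm); the ratchet handle points about to -x. The bolt needs 1.0 to 2.2 rad of loosening to reach its stop
- grip (a point): middle of the handle's black rubber grip, on its centre line, 150 mm from the bolt axis, 63 mm above the shelf. The grip is 120 mm long (95 to 215 mm from the axis), 26 mm wide, 26 mm high. x runs along the handle to the bolt axis, z is up. Turning the bolt takes 2 to 5 N here; once it is at its stop the force climbs steeply, about 1 N per mm; over 12 N may be too much
- head_top (a point): centre of the top of the ratchet's round steel head (diameter 68 mm, from 50 to 76 mm above the shelf), on the bolt axis, 76 mm above the shelf
- ratchet (a joint): swing of the handle against the clamp (rad), 0 along the clamp's -x, counter-clockwise from above positive, limited to -0.75 .. 0.75, so several strokes are needed. Swung the way the lever is set, it engages after up to 0.45 rad of play and turns the bolt; swung the other way it clicks back over its teeth (0.45 N m or less) and the bolt stays
- paddle (a point): middle of the upright red paddle of the direction lever, 36 mm from the bolt axis, 90 mm above the shelf, on the side of the head away from the handle; 12 mm long (radially), 10 mm wide, from 77 to 103 mm above the shelf. x points radially outwards, z up
- lever (a joint): angle of the direction lever on the head (rad), counter-clockwise from above positive, 0 straight away from the handle. Range -0.5 (fully over clockwise: the ratchet tightens, drives the bolt clockwise) to +0.5 (fully over counter-clockwise: it loosens). Stiff: stays where it is left, so push it all the way. 1 to 2 N at the paddle moves it; at its end over 5 N pushes the whole handle round
- plate_top (a point): centre of the top of the grey hold-down plate (50 x 104 x 6 mm), on the bolt axis under the ratchet. The bolt raises it by 10 mm per turn: 27.5 to 29.4 mm above the shelf at the start, 31 mm when fully raised, where the bolt meets its end stop
- bush (a joint): twist of the rubber bush that carries the bolt on the clamp (rad), 0 unloaded, positive under loosening (counter-clockwise) torque; 60 N m per rad, so it shows the torque on the bolt: about 0.008 while the bolt turns; more than 0.045 (2.7 N m) is too much for the bolt either way
- tub: empty clear plastic tub, 110 x 150 x 60 mm, origin at the centre of its underside; stands on the +y side of the clamp
- roaster: terracotta garlic roaster with a domed lid, diameter 100 mm, 88 mm high, origin at the centre of its underside; stands beside the rack
- cup: stainless basting cup, diameter 72 mm, 80 mm high, origin at the centre of its underside; stands on the -y side of the clamp
- tongs: closed yellow and steel tongs lying on the shelf, about 225 x 50 x 14 mm, origin underneath their middle; lie beside the rack

How it is judged:
By the outcome, as a careful person would: the job done as asked, in the order asked, and still so for the second after the job is handed in, with the robot touching nothing.
It also fails if it takes over 72 s, if anything falls off the work surface, if the arm or the gripper's body presses on something with over 40 N, if the wrist force passes 120 N, or if a joint passes its speed limit or range.

## Working session

There is one attempt and no reset: what is moved stays moved. The work goes in short steps, Python scripts to look and compute and a tool call to move; the robot and the scene stay as the last step left them, time stands still between calls to the robot, and variables do not carry over. Pictures are saved under pics/ and viewed, and the job is handed in when it is done.

Besides the shell and the picture viewer there is one more tool, called after ">>>" as name(argument=value, ...) on one line, values as JSON. move_arm: Moves the arm, as the interface text tells. Shift numbers are shares of 200 mm and turn numbers shares of 45 degrees, none past 1 either way. Its arguments: {"type":"object","properties":{"claw":{"type":"array","items":{"type":"number"}},"dp":{"type":"array","items":{"type":"array","items":{"type":"number"}}},"turn":{"type":"array","items":{"type":"array","items":{"type":"number"}}},"grip_force":{"type":"number"}},"required":["claw","dp","turn"]}

```bash
mkdir -p pics; python3 - <<'E'
from workcell import manip, cams
import cv2,json
o=manip.get_obs()
print({k:(v if not hasattr(v,'tolist') else v.tolist()) for k,v in o.items()}, manip.grip_depth)
for n in ("scene","side","wrist"):
    im=cams.camera(n); cv2.imwrite(f"pics/{n}0.png",im[:,:,::-1])
    print(n,cams.camera_info(n))
E
```

```text
{'clock': 0.0, 'joint_pos': [-1.241624841240059, 0.33288564964870737, -0.0647186254869315, 1.4609304806011438, 0.021569870350498312, 1.3499170652024337, -0.08850425657688296], 'joint_velocities': [-0.0007695572280496318, -0.0011728264024279578, 0.0004227381595598664, -0.0018441425434340534, 0.0004418160263374571, -0.0013530024412209205, 0.0010575243804055844], 'tau': [-0.0008457919284410309, -62.54689693450928, 0.04825791344046593, -39.157530069351196, 0.01610530831385404, 0.010236212401650846, -1.8930447822640417e-05], 'position': [0.21520586048440069, 0.586377294522711, 0.2305125480494745], 'ee_rot': [0.819919155864791, 0.5724788683615725, -0.0005837689111205721, 0.0004270120376764608], 'ft_force': [-0.09508326842467045, -0.6297099131099071, -0.09489741668970521], 'torque': [-0.019803890656910288, 0.0040882190503588765, -0.037452681011272096], 'grip_width': 1.0001960580852585} 0.0187
scene {'fx': 354.9061627209522, 'fy': 354.9061627209522, 'cx': 254.82721089188126, 'cy': 190.5113048161549, 'pose': array([[ 0.36290128,  0.58378553, -0.72628997,  1.15595068],
       [ 0.93157628, -0.
[... 294 characters left out ...]
6, -0.03731833,  0.05843994,  0.58736787],
       [-0.06765911,  0.70829123, -0.70267046,  0.59602746],
       [-0.01517001, -0.70493324, -0.70911142,  0.62560832],
       [ 0.        ,  0.        ,  0.        ,  1.        ]])}
wrist {'fx': 278.83261359804055, 'fy': 278.83261359804055, 'cx': 253.89799826980632, 'cy': 188.63303028292586, 'tool_from_camera': array([[ 9.99999340e-01,  5.99179694e-05, -1.14742711e-03,
        -4.86458698e-04],
       [ 2.58608397e-04,  9.61278574e-01,  2.75578365e-01,
        -6.87649105e-02],
       [ 1.11950919e-03, -2.75578480e-01,  9.61277924e-01,
        -1.42475082e-01],
       [ 0.00000000e+00,  0.00000000e+00,  0.00000000e+00,
         1.00000000e+00]])}
```

View pics/scene0.png

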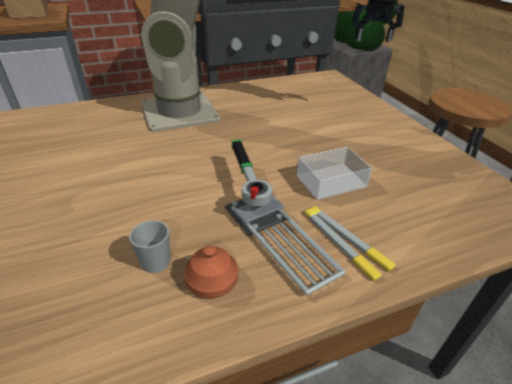

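View pics/side0.png

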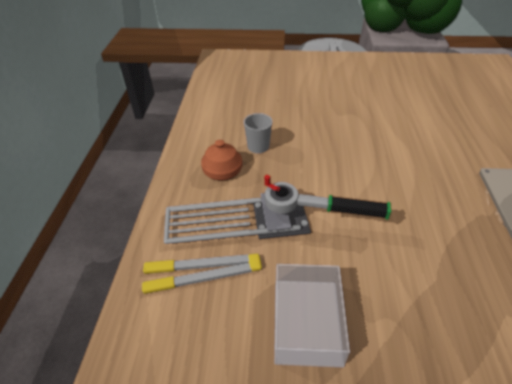

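View pics/wrist0.png

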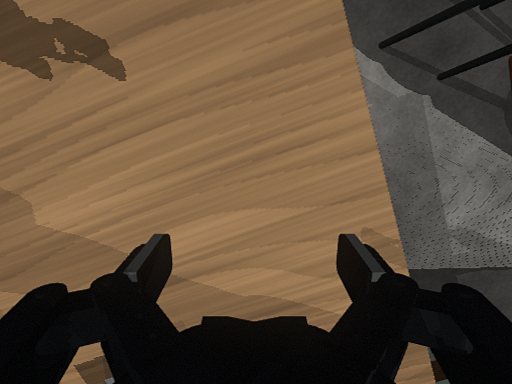

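The scene view shows the head near (257,192) with the red paddle near (254,191) and the grip up to (238,145). In the side view the head is near (281,197), the paddle near (268,182), and the grip runs from about (330,203) to (390,210).

```bash
cat > h.py <<'E'
import numpy as np, cv2
from workcell import manip, cams
def ray(n,u,v):
    c=cams.camera_info(n); P=c["pose"]
    d=P[:3,:3]@np.array([(u-c["cx"])/c["fx"],(v-c["cy"])/c["fy"],1]); return P[:3,3],d/np.linalg.norm(d)
def onz(n,u,v,z):
    o,d=ray(n,u,v); return o+d*(z-o[2])/d[2]
def tri(a,b):
    A=np.zeros((3,3));r=np.zeros(3)
    for n,u,v in (a,b):
        o,d=ray(n,u,v); M=np.eye(3)-np.outer(d,d); A+=M; r+=M@o
    return np.linalg.solve(A,r)
def proj(n,p):
    c=cams.camera_info(n);P=np.linalg.inv(c["pose"]); q=P[:3,:3]@p+P[:3,3]
    return c["fx"]*q[0]/q[2]+c["cx"],c["fy"]*q[1]/q[2]+c["cy"]
def masks(im):
    h=cv2.cvtColor(im,cv2.COLOR_RGB2HSV).astype(int);H,S,V=h[...,0],h[...,1],h[...,2]
    return dict(red=((H<4)|(H>174))&(S>190)&(V>90), green=(H>45)&(H<85)&(S>120)&(V>50), dark=(V<45))
E
python3 - <<'E'
from h import *
B=dict(scene=(210,130,300,220),side=(240,165,400,245))
for n in B:
    im=cv2.imread(f"pics/{n}0.png")[:,:,::-1].copy(); x0,y0,x1,y1=B[n]
    for k,m in masks(im).items():
        q=np.zeros(m.shape,np.uint8); q[y0:y1,x0:x1]=m[y0:y1,x0:x1]
        N,L,st,ce=cv2.connectedComponentsWithStats(q)
        for i in range(1,N):
            if st[i,4]>5: print(n,k,st[i].tolist(),ce[i].round(1).tolist())
    c=im[y0:y1,x0:x1,::-1]; cv2.imwrite(f"pics/{n}0c.png",cv2.resize(c,None,fx=5 if n=='side' else 6,fy=5 if n=='side' else 6,interpolation=cv2.INTER_CUBIC))
E
```

```text
scene red [252, 187, 7, 11, 51] [254.1, 190.9]
scene green [233, 141, 6, 1, 6] [235.5, 141.0]
scene green [241, 162, 10, 6, 36] [245.1, 164.0]
scene dark [233, 142, 16, 22, 184] [239.6, 152.2]
scene dark [250, 183, 13, 8, 44] [257.5, 185.2]
side red [265, 176, 13, 14, 53] [269.5, 182.7]
side green [328, 196, 5, 14, 42] [330.0, 202.7]
side green [385, 203, 5, 15, 44] [387.6, 210.4]
side dark [276, 187, 13, 10, 86] [282.3, 192.0]
side dark [331, 198, 55, 19, 675] [358.8, 207.1]
side dark [290, 210, 11, 8, 33] [294.5, 213.4]
side dark [291, 219, 3, 4, 6] [292.0, 220.3]
```

View pics/scene0c.png

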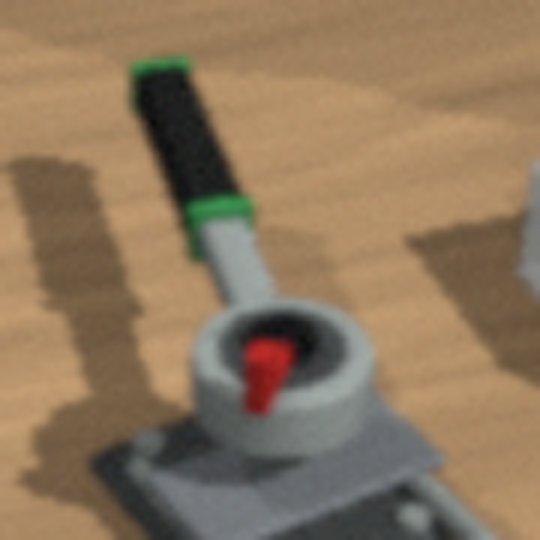

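View pics/side0c.png

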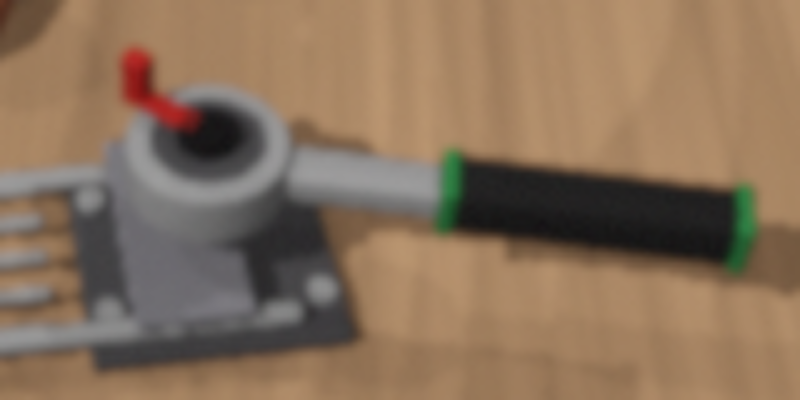

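```bash
python3 - <<'E'
from h import *
np.set_printoptions(precision=4,suppress=True)
h1=onz("scene",257.2,188.9,.076);h2=onz("side",281.8,192.8,.076)
print("head",h1,h2,tri(("scene",257.2,188.9),("side",281.8,192.8)))
p=tri(("scene",254,192.5),("side",267.4,180.5));print("pad",p,onz("scene",254,192.5,.09),onz("side",267.4,180.5,.09))
print("padtop",tri(("scene",255,188),("side",267.2,176.3)))
print("g1",onz("side",330,202.7,.063),onz("scene",245.1,164,.063),"g2",onz("side",387.6,210.4,.063), "mid",onz("side",358.8,207.1,.063))
# clamp: rack end, tub etc
E
```

```text
head [0.5907 0.0558 0.076 ] [0.5844 0.0598 0.076 ] [0.585  0.0573 0.0723]
pad [0.6146 0.0387 0.0886] [0.6164 0.0381 0.09  ] [0.6145 0.0401 0.09  ]
padtop [0.6153 0.04   0.1012]
g1 [0.4869 0.0698 0.063 ] [0.4725 0.0708 0.063 ] g2 [0.3755 0.0845 0.063 ] mid [0.4307 0.0787 0.063 ]
```

```bash
python3 - <<'E'
from h import *
np.set_printoptions(precision=3,suppress=True)
for n,b in (("side",(135,110,400,370)),("scene",(120,130,400,310))):
    im=cv2.imread(f"pics/{n}0.png"); x0,y0,x1,y1=b
    cv2.imwrite(f"pics/{n}0d.png",cv2.resize(im[y0:y1,x0:x1],None,fx=2.2,fy=2.2,interpolation=cv2.INTER_CUBIC))
E
```

```text
(no output)
```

View pics/side0d.png

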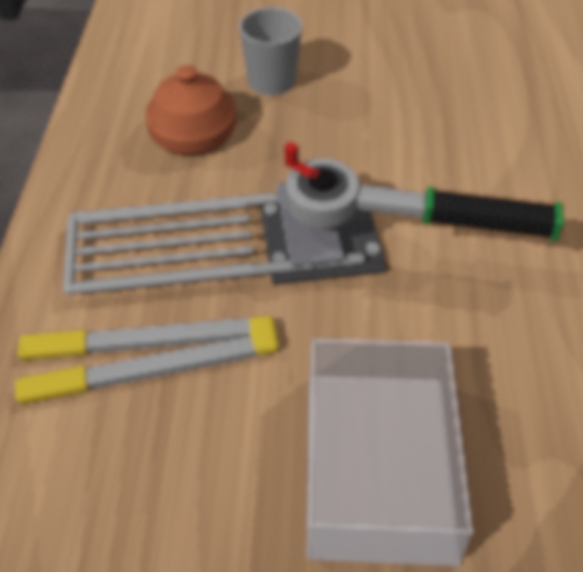

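View pics/scene0d.png

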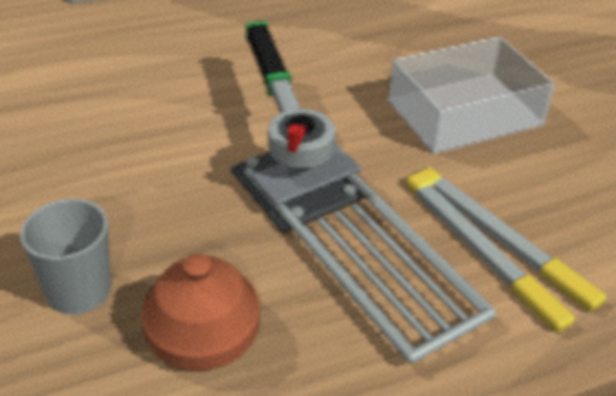

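```bash
python3 - <<'E'
from h import *
np.set_printoptions(precision=3,suppress=True)
S=lambda u,v,z:onz("side",135+u/2.2,110+v/2.2,z)
C=lambda u,v,z:onz("scene",120+u/2.2,130+v/2.2,z)
print("rack side far corners",S(70,215,.02),S(68,288,.02),"near",S(275,198,.02),S(275,267,.02))
print("rack scene far corners",C(411,353,.02),C(490,312,.02))
print("cup",S(271,25,.08),C(66,222,.08)); print("tub top",[S(u,v,.06)[:2] for u,v in((313,342),(448,345),(468,528),(309,525))])
print("foot",S(386,268,.005),S(275,280,.005))
E
```

```text
rack side far corners [0.83  0.063 0.02 ] [0.811 0.151 0.02 ] near [0.631 0.03  0.02 ] [0.626 0.117 0.02 ]
rack scene far corners [0.831 0.059 0.02 ] [0.817 0.143 0.02 ]
cup [ 0.648 -0.179  0.08 ] [ 0.646 -0.182  0.08 ]
tub top [array([0.588, 0.222]), array([0.481, 0.219]), array([0.48 , 0.363]), array([0.586, 0.367])]
foot [0.522 0.1   0.005] [0.625 0.12  0.005]
```

>>> move_arm(claw=[0,0,0,0,0,0,0,0], dp=[[-0.05,0.07,0.0],[-0.1,0.14,0.0],[-0.11,0.15,0.0],[-0.11,0.15,0.0],[-0.11,0.15,0.0],[-0.11,0.15,0.0],[-0.11,0.15,0.0],[-0.11,0.15,0.0]], turn=[[0,0,0],[0,0,0],[0,0,0],[0,0,0],[0,0,0],[0,0,0],[0,0,0],[0,0,0]], grip_force=30)

```text
clock: 0.82
position: [0.3685, 0.3564, 0.2312]
ee_rot: [0.82, 0.572, -0.0, -0.0]
ft_force: [1.1, -0.3, 0.1]
grip_width: 0.003
```

>>> move_arm(claw=[0,0,0,0,0,0,0,0], dp=[[-0.11,0.15,0.0],[-0.11,0.15,0.0],[-0.11,0.15,0.0],[-0.11,0.15,0.0],[-0.11,0.15,0.0],[-0.11,0.15,0.0],[-0.11,0.15,0.0],[-0.11,0.15,0.0]], turn=[[0,0,0],[0,0,0],[0,0,0],[0,0,0],[0,0,0],[0,0,0],[0,0,0],[0,0,0]])

```text
clock: 1.48
position: [0.5332, 0.1085, 0.2313]
ee_rot: [0.82, 0.573, 0.0, -0.0]
ft_force: [1.7, 0.1, -0.1]
grip_width: 0.002
```

```bash
cat >> h.py <<'E'
from scipy.spatial.transform import Rotation as R
def st(o=None):
    o=o or manip.get_obs(); r=R.from_quat(o["ee_rot"]); X=r.as_matrix()
    yaw=np.arctan2(X[1,0],X[0,0]); return np.array(o["position"]),X,yaw,o
def delta(target,yaw_t=None):
    """world target -> total dp (tool axes now, full-scale shares) and turn z share"""
    p,X,yaw,o=st(); d=X.T@(np.array(target)-p)/.2
    t=None
    if yaw_t is not None: t=-(yaw_t-yaw)/(np.pi/4)
    print("t",round(o["clock"],2),"pos",p.round(4),"yaw",round(yaw,3),"F",np.round(o["ft_force"],1),"w",round(o["grip_width"],2),"j",np.round(o["joint_pos"],2)); print("dp",d.round(3),"turnz",t)
E
python3 -c "
from h import *
delta([.596,.007,.2],-2.2)"
```

```text
t 1.48 pos [0.5332 0.1085 0.2313] yaw 1.219 F [ 1.7  0.1 -0.1] w 0.0 j [-0.61  0.15  0.36  1.7  -0.05  1.31  0.98]
dp [-0.368  0.47   0.157] turnz 4.353391751153336
```

>>> move_arm(claw=[0,0,0,0,0,0,0,0], dp=[[-0.092,0.118,0.04],[-0.092,0.118,0.04],[-0.092,0.118,0.04],[-0.092,0.118,0.04],[0,0,0],[0,0,0],[0,0,0],[0,0,0]], turn=[[0,0,0],[0,0,0],[0,0,0],[0,0,0],[0,0,0.12],[0,0,0.12],[0,0,0.12],[0,0,0]])

```text
clock: 2.15
position: [0.5957, 0.0085, 0.1989]
ee_rot: [0.893, 0.449, -0.0, -0.0]
ft_force: [-0.2, -0.3, -0.3]
grip_width: -0.002
```

```bash
python3 -c "
from h import *
delta([.596,.007,.084],.94)
for n in ('wrist','side'): cv2.imwrite(f'pics/{n}1.png',cams.camera(n)[:,:,::-1])"
```

```text
t 2.15 pos [0.5957 0.0085 0.1989] yaw 0.932 F [-0.2 -0.3 -0.3] w -0.0 j [-0.48  0.3   0.47  1.61 -0.14  1.27  0.95]
dp [-0.005  0.006  0.574] turnz -0.010725230324964625
```

View pics/wrist1.png

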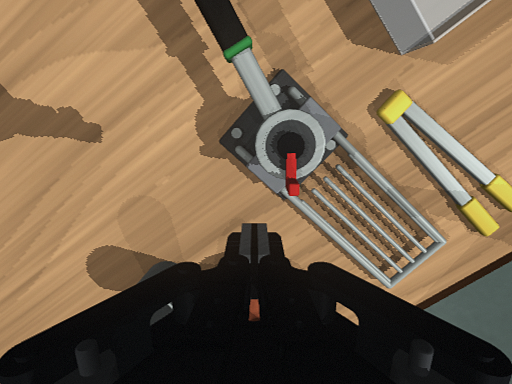

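View pics/side1.png

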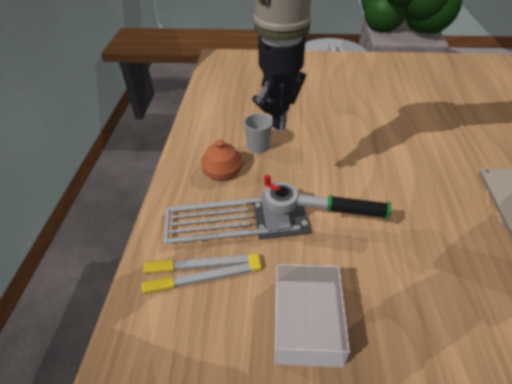

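The wrist view shows the head centred near (291,143), the paddle near (293,188), and the closed fingertips at about (254,230).

```bash
cat >> h.py <<'E'
def wonz(u,v,z,p=None,X=None):
    if p is None: p,X,_,_=st()
    c=cams.camera_info("wrist");T=c["tool_from_camera"]
    d=X@(T[:3,:3]@np.array([(u-c["cx"])/c["fx"],(v-c["cy"])/c["fy"],1])); o=p+X@T[:3,3]
    return o+d*(z-o[2])/d[2]
E
python3 - <<'E'
from h import *
np.set_printoptions(precision=4,suppress=True)
im=cv2.imread("pics/wrist1.png"); cv2.imwrite("pics/wrist1c.png",cv2.resize(im[0:250,180:380],None,fx=2.4,fy=2.4,interpolation=cv2.INTER_CUBIC))
m=masks(im[:,:,::-1].copy())["red"][:220]; ys,xs=np.nonzero(m); print(xs.min(),xs.max(),ys.min(),ys.max())
print("head",wonz(291,143,.076),"padtop",wonz(294,189,.103),"padbase",wonz(293,183,.08))
print("green",wonz(236,47,.063))
E
```

```text
286 298 153 195
head [0.5859 0.0588 0.076 ] padtop [0.6166 0.0372 0.103 ] padbase [0.6184 0.0386 0.08  ]
green [0.487  0.0675 0.063 ]
```

View pics/wrist1c.png

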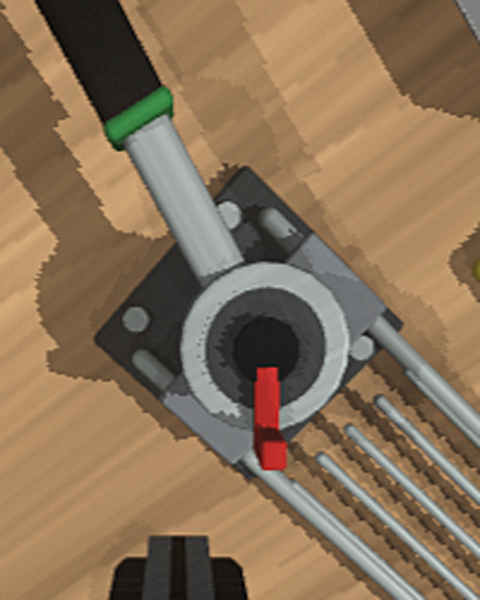

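>>> move_arm(claw=[0,0,0,0,0,0,0,0], dp=[[0,0,0.12],[0,0,0.12],[0,0,0.12],[0,0,0.12],[0,0,0.09],[0.04,0,0],[0.05,0,0],[0,0,0]], turn=[[0,0,0],[0,0,0],[0,0,0],[0,0,0],[0,0,0],[0,0,0],[0,0,0],[0,0,0]])

```text
clock: 2.92
position: [0.6081, 0.0258, 0.0865]
ee_rot: [0.892, 0.453, 0.001, -0.0]
ft_force: [-0.5, -0.3, 0.0]
grip_width: 0.0
```

```bash
python3 -c "
from h import *
delta([.596,.007,.084],.94)
cv2.imwrite('pics/wrist2.png',cams.camera('wrist')[:,:,::-1])"
```

```text
t 2.92 pos [0.6081 0.0258 0.0865] yaw 0.94 F [-0.5 -0.3  0. ] w 0.0 j [-0.46  0.44  0.44  1.69 -0.21  1.06  0.98]
dp [-0.112  0.006  0.012] turnz 6.435171785518043e-05
```

View pics/wrist2.png

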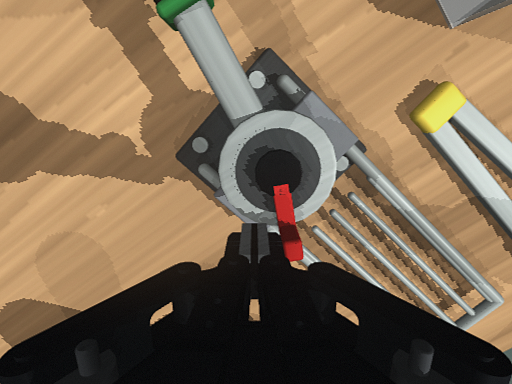

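The wrist view shows the fingertips at (255,230), right beside the paddle at (290,240). I'll push along the arc.

>>> move_arm(claw=[0,0,0,0,0], dp=[[0.019,0.004,0.008],[0.019,0.005,0],[0.019,0.005,0],[0.019,0.005,0],[0.019,0.005,0]], turn=[[0,0,-0.127],[0,0,-0.127],[0,0,-0.127],[0,0,-0.127],[0,0,-0.127]])

```text
clock: 3.38
position: [0.6201, 0.0377, 0.0855]
ee_rot: [0.752, 0.659, 0.001, 0.001]
ft_force: [-0.2, -1.4, -0.1]
grip_width: 0.002
```

>>> move_arm(claw=[0,0,0], dp=[[0.019,0.005,0],[0.019,0.005,0],[0,0,0]], turn=[[0,0,-0.127],[0,0,-0.127],[0,0,0]])

```text
clock: 3.63
position: [0.6228, 0.0461, 0.0854]
ee_rot: [0.682, 0.731, 0.001, 0.001]
ft_force: [2.7, -1.0, 0.1]
grip_width: 0.003
```

```bash
python3 -c "
from h import *
delta([.596,.007,.084],.94)
cv2.imwrite('pics/wrist3.png',cams.camera('wrist')[:,:,::-1])"
```

```text
t 3.63 pos [0.6228 0.0461 0.0854] yaw 1.64 F [ 2.7 -1.   0.1] w 0.0 j [-0.38  0.45  0.3   1.64 -0.15  1.06  1.6 ]
dp [-0.186 -0.147  0.007] turnz 0.8915730775112425
```

View pics/wrist3.png

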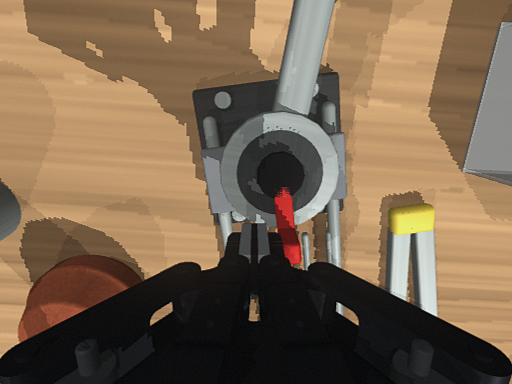

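>>> move_arm(claw=[0,0,0], dp=[[0.019,0.005,0],[0.01,0.003,0],[0,0,0]], turn=[[0,0,-0.127],[0,0,-0.064],[0,0,0]])

```text
clock: 3.93
position: [0.6231, 0.0517, 0.0847]
ee_rot: [0.628, 0.778, 0.001, 0.001]
ft_force: [1.6, -0.6, 0.5]
grip_width: -0.002
```

>>> move_arm(claw=[0,0,0], dp=[[0.01,0.003,0],[0.01,0.003,0],[0,0,0]], turn=[[0,0,-0.064],[0,0,-0.064],[0,0,0]])

```text
clock: 4.18
position: [0.6235, 0.0542, 0.0846]
ee_rot: [0.589, 0.808, 0.0, 0.001]
ft_force: [2.2, -4.5, 1.0]
grip_width: -0.002
```

```bash
python3 -c "
from h import *
delta([.596,.007,.084],.94)
cv2.imwrite('pics/wrist4.png',cams.camera('wrist')[:,:,::-1])"
```

```text
t 4.18 pos [0.6235 0.0542 0.0846] yaw 1.882 F [ 2.2 -4.5  1. ] w -0.0 j [-0.36  0.45  0.25  1.64 -0.12  1.07  1.81]
dp [-0.183 -0.203  0.003] turnz 1.1999640711661885
```

View pics/wrist4.png

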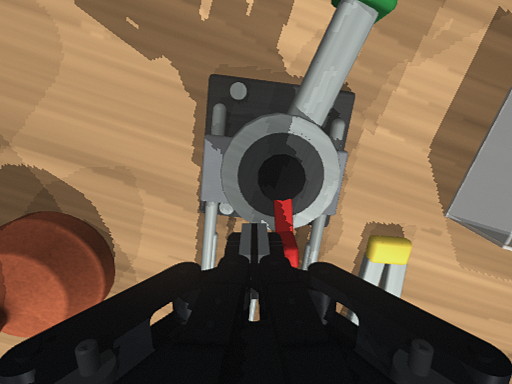

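>>> move_arm(claw=[0,0], dp=[[0.008,0.002,0],[0,0,0]], turn=[[0,0,-0.03],[0,0,0]])

```text
clock: 4.4
position: [0.6235, 0.055, 0.0846]
ee_rot: [0.58, 0.814, -0.0, 0.002]
ft_force: [3.3, -7.1, 0.7]
grip_width: 0.001
```

>>> move_arm(claw=[0,0,0,0,0], dp=[[-0.03,0,0],[-0.06,0,-0.05],[0,0,-0.15],[0,0,-0.15],[0,0,-0.15]], turn=[[0,0,0],[0,0,0],[0,0,0],[0,0,0],[0,0,0]])

```text
clock: 4.82
position: [0.6283, 0.0393, 0.1857]
ee_rot: [0.58, 0.815, -0.0, -0.0]
ft_force: [1.1, 0.8, 1.2]
grip_width: -0.002
```

```bash
python3 -c "
from h import *
delta([.436,.08,.18],1.45)
for n in ('wrist','side'): cv2.imwrite(f'pics/{n}5.png',cams.camera(n)[:,:,::-1])
im=cv2.imread('pics/wrist5.png');cv2.imwrite('pics/wrist5c.png',cv2.resize(im[0:250,160:430],None,fx=2.4,fy=2.4,interpolation=cv2.INTER_CUBIC))
"
```

```text
t 4.82 pos [0.6283 0.0393 0.1857] yaw 1.905 F [1.1 0.8 1.2] w -0.0 j [-0.34  0.37  0.27  1.52 -0.1   1.26  1.84]
dp [ 0.508 -0.842  0.029] turnz 0.5797230010843419
```

View pics/wrist5c.png

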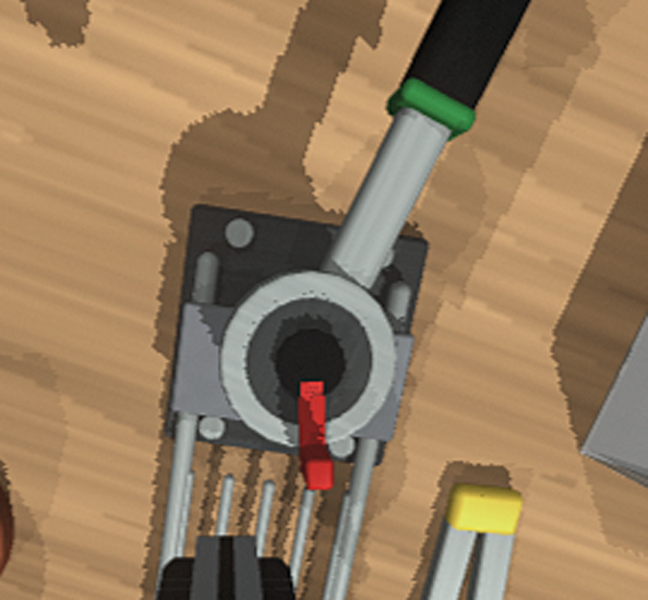

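```bash
python3 - <<'E'
from h import *
np.set_printoptions(precision=4,suppress=True)
W=lambda u,v,z: wonz(160+u/2.4,v/2.4,z)
A=W(309,357,.076);P=W(318,473,.103);G=W(431,108,.063);L=W(313,390,.08);B=W(316,455,.08)
print(A,P,G,B)
a=lambda d:np.arctan2(d[1],d[0])
psi=a(A-G);print("psi",psi,"lever",a(P-A)-psi,a(B-A)-psi,a(B-L)-psi, np.hypot(*(P-A)[:2]))
# clamp yaw from rack rails / foot edges
f=[W(u,v,.01) for u,v in((192,207),(427,240),(168,435),(385,465))]
print("yaw foot",a(f[2]-f[0]),a(f[3]-f[1]),np.mean(f,0))
E
```

```text
[0.59   0.0576 0.076 ] [0.6253 0.0714 0.103 ] [0.4921 0.0689 0.063 ] [0.6246 0.0735 0.08  ]
psi -0.11451827002841437 lever 0.48611765084366493 0.5442265280880448 0.531414221676402 0.03788493733976737
yaw foot 0.20912899363576506 0.22456731822024004 [0.5924 0.0586 0.01  ]
```

>>> move_arm(claw=[0.5,0.5,0.5,0.5,0.5,0.5,0.5,0.5], dp=[[0.04,-0.07,0],[0.083,-0.138,0],[0.083,-0.138,0],[0.083,-0.138,0],[0.083,-0.138,0],[0.083,-0.138,0],[0.043,-0.07,0.03],[0,0,0]], turn=[[0,0,0],[0,0,0],[0,0,0],[0,0,0],[0,0,0],[0,0,0],[0,0,0],[0,0,0.145]])

```text
clock: 5.58
position: [0.4358, 0.0798, 0.1774]
ee_rot: [0.623, 0.782, -0.0, -0.001]
ft_force: [1.1, 0.5, 0.6]
grip_width: 0.497
```

>>> move_arm(claw=[0.5,0.5,0.5,0.5], dp=[[0,0,0],[0,0,0],[0,0,0],[0,0,0]], turn=[[0,0,0.145],[0,0,0.145],[0,0,0.145],[0,0,0]])

```text
clock: 5.92
position: [0.4389, 0.0789, 0.178]
ee_rot: [0.75, 0.661, 0.0, -0.0]
ft_force: [0.3, 0.2, 0.2]
grip_width: 0.497
```

```bash
python3 -c "
from h import *
delta([.439,.076,.045],1.45)
for n in ('wrist',): cv2.imwrite(f'pics/{n}6.png',cams.camera(n)[:,:,::-1])
"
```

```text
t 5.92 pos [0.4389 0.0789 0.178 ] yaw 1.445 F [0.3 0.2 0.2] w 0.5 j [-0.47 -0.03  0.18  1.99  0.01  1.18  1.16]
dp [-0.015  0.003  0.665] turnz -0.00605418675294076
```

View pics/wrist6.png

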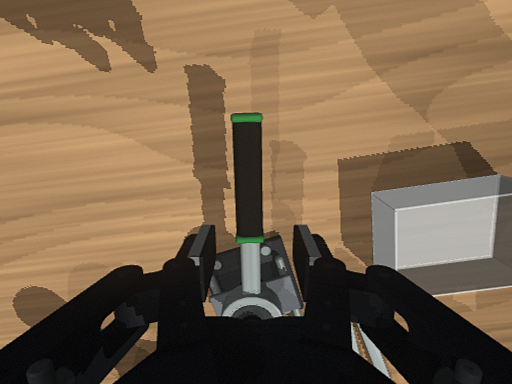

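The handle lies centred between the open fingers and parallel to them: grip x≈249, fingers at 200 and 310. I'll descend.

>>> move_arm(claw=[0.5,0.5,0.5,0.5,0.5,0.5,0.5,0.5], dp=[[-0.012,0,0.06],[0,0,0.12],[0,0,0.12],[0,0,0.12],[0,0,0.12],[0,0,0.08],[0,0,0.04],[0,0,0]], turn=[[0,0,0],[0,0,0],[0,0,0],[0,0,0],[0,0,0],[0,0,0],[0,0,0],[0,0,0]])

```text
clock: 6.63
position: [0.4376, 0.0765, 0.0444]
ee_rot: [0.747, 0.665, -0.001, -0.001]
ft_force: [-0.1, 0.8, 0.1]
grip_width: 0.501
```

```bash
python3 -c "
from h import *
delta([.439,.076,.045],1.45)
for n in ('wrist','side'): cv2.imwrite(f'pics/{n}7.png',cams.camera(n)[:,:,::-1])
"
```

```text
t 6.63 pos [0.4376 0.0765 0.0444] yaw 1.455 F [-0.1  0.8  0.1] w 0.5 j [-0.45  0.15  0.19  2.13 -0.04  0.88  1.21]
dp [-0.001  0.007 -0.003] turnz 0.006455447226271906
```

View pics/wrist7.png

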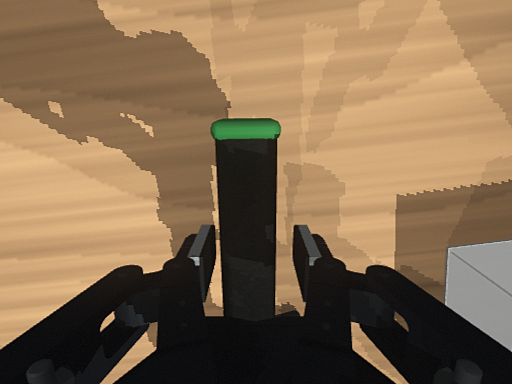

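View pics/side7.png

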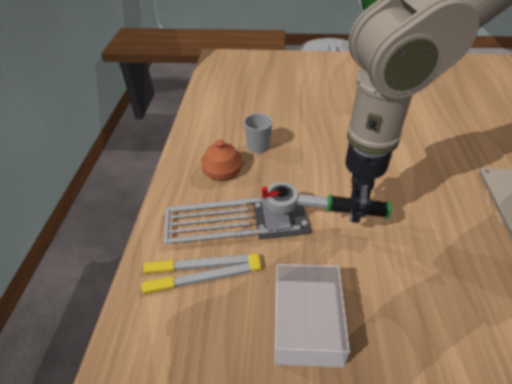

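>>> move_arm(claw=[0.5,0.5,0.5,0.5,0.5], dp=[[0.036,0.001,0],[0.071,0.003,0],[0.071,0.003,0],[0.071,0.003,0],[0,0,0]], turn=[[0,0,0.06],[0,0,0.121],[0,0,0.121],[0,0,0.121],[0,0,0]])

```text
clock: 7.15
position: [0.4539, 0.1273, 0.0473]
ee_rot: [0.847, 0.531, 0.002, -0.0]
ft_force: [0.0, 1.0, 0.0]
grip_width: 0.502
```

```bash
cat >> h.py <<'E'
AX=np.array([.588,.058])
def hs():
    p,X,yaw,o=st(); d=AX-p[:2]; F=np.array(o["ft_force"]); 
    print("t",round(o["clock"],2),"pos",p.round(4),"angle",np.arctan2(d[1],d[0]).round(3),"r",np.hypot(*d).round(4),"yaw-pi/2",round(yaw-np.pi/2,3),"Ftool",(X.T@F).round(2),"T",np.round(o["torque"],2),"j7",round(o["joint_pos"][6],2))
E
python3 -c "
from h import *
hs()
cv2.imwrite('pics/wrist8.png',cams.camera('wrist')[:,:,::-1])"
```

```text
t 7.15 pos [0.4539 0.1273 0.0473] angle -0.477 r 0.1509 yaw-pi/2 -0.451 Ftool [ 0.88 -0.39 -0.01] T [-0.01  0.05  0.01] j7 0.79
```

View pics/wrist8.png

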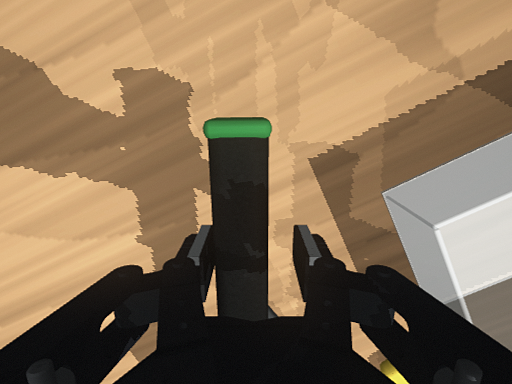

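>>> move_arm(claw=[0.5,0.5,0.5,0.5,0.5,0.5,0.5,0.5], dp=[[-0.035,0.001,0.01],[-0.06,0.002,0],[-0.06,0.002,0],[-0.06,0.002,0],[-0.06,0.002,0],[-0.06,0.002,0],[-0.06,0.002,0],[-0.06,0.002,0]], turn=[[0,0,-0.05],[0,0,-0.102],[0,0,-0.102],[0,0,-0.102],[0,0,-0.102],[0,0,-0.102],[0,0,-0.102],[0,0,-0.102]])

```text
clock: 7.87
position: [0.4384, 0.0357, 0.0447]
ee_rot: [0.649, 0.761, 0.001, 0.0]
ft_force: [1.8, 4.8, -0.5]
grip_width: 0.5
```

```bash
python3 -c "
from h import *
hs()"
```

```text
t 7.87 pos [0.4384 0.0357 0.0447] angle 0.148 r 0.1513 yaw-pi/2 0.158 Ftool [4.48 2.52 0.48] T [ 0.9  -0.43 -0.11] j7 1.58
```

>>> move_arm(claw=[0.5,0.5,0.5,0.5], dp=[[-0.06,0.002,0],[-0.06,0.002,0],[-0.06,0.002,0],[0,0,0]], turn=[[0,0,-0.102],[0,0,-0.102],[0,0,-0.102],[0,0,0]])

```text
clock: 8.2
position: [0.448, -0.0006, 0.0446]
ee_rot: [0.554, 0.832, 0.001, 0.001]
ft_force: [-0.7, 1.9, 1.1]
grip_width: 0.501
```

```bash
python3 -c "
from h import *
hs()
cv2.imwrite('pics/wrist9.png',cams.camera('wrist')[:,:,::-1])"
```

```text
t 8.2 pos [ 0.448  -0.0006  0.0446] angle 0.397 r 0.1518 yaw-pi/2 0.395 Ftool [ 2.05  0.11 -1.07] T [ 0.41  0.16 -0.02] j7 1.9
```

View pics/wrist9.png

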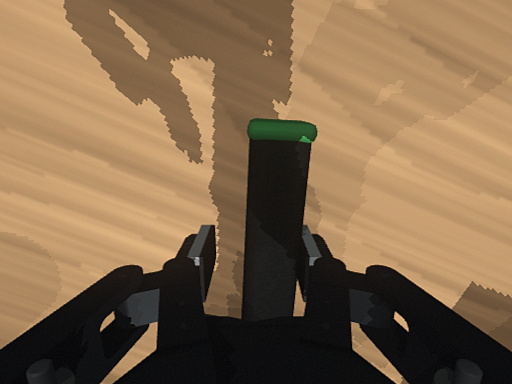

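>>> move_arm(claw=[0.5,0.5,0.5,0.5], dp=[[-0.045,0.001,0],[-0.045,0.001,0],[-0.045,0.001,0],[0,0,0]], turn=[[0,0,-0.076],[0,0,-0.076],[0,0,-0.076],[0,0,0]])

```text
clock: 8.58
position: [0.4597, -0.0231, 0.044]
ee_rot: [0.479, 0.878, 0.0, -0.0]
ft_force: [-3.1, 2.0, 1.2]
grip_width: 0.503
```

>>> move_arm(claw=[0.5,0.5,0.5], dp=[[-0.045,0.001,0],[-0.045,0.001,0],[0,0,0]], turn=[[0,0,-0.076],[0,0,-0.076],[0,0,0]])

```text
clock: 8.83
position: [0.47, -0.0375, 0.0438]
ee_rot: [0.427, 0.904, -0.0, -0.0]
ft_force: [-3.0, 1.1, 1.8]
grip_width: 0.499
```

```bash
python3 -c "
from h import *
hs()"
```

```text
t 8.83 pos [ 0.47   -0.0375  0.0438] angle 0.681 r 0.1518 yaw-pi/2 0.689 Ftool [ 2.79 -1.59 -1.81] T [0.45 0.63 0.01] j7 2.29
```

>>> move_arm(claw=[0.5,0.5,0.5], dp=[[-0.045,0.001,0],[-0.03,0.001,0],[0,0,0]], turn=[[0,0,-0.07],[0,0,-0.03],[0,0,0]])

```text
clock: 9.08
position: [0.4797, -0.0483, 0.0436]
ee_rot: [0.392, 0.92, -0.0, -0.001]
ft_force: [-3.7, 1.8, 2.6]
grip_width: 0.498
```

```bash
python3 -c "
from h import *
hs()
for n in ('wrist','scene'): cv2.imwrite(f'pics/{n}10.png',cams.camera(n)[:,:,::-1])"
```

```text
t 9.08 pos [ 0.4797 -0.0483  0.0436] angle 0.776 r 0.1517 yaw-pi/2 0.765 Ftool [ 3.83 -1.41 -2.63] T [0.4  0.82 0.  ] j7 2.39
```

View pics/scene10.png

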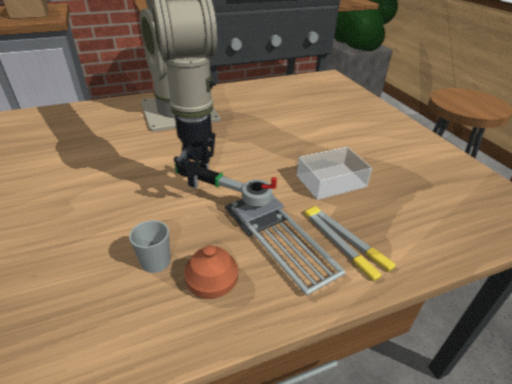

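>>> move_arm(claw=[0.5,0.5,0.5,0.5,0.5,0.5,0.5,0.5], dp=[[0.038,0.001,-0.005],[0.076,0.004,0],[0.076,0.004,0],[0.076,0.004,0],[0.076,0.004,0],[0.076,0.004,0],[0.076,0.004,0],[0.076,0.004,0]], turn=[[0,0,0.064],[0,0,0.127],[0,0,0.127],[0,0,0.127],[0,0,0.127],[0,0,0.127],[0,0,0.127],[0,0,0.127]])

```text
clock: 9.85
position: [0.4373, 0.0553, 0.0448]
ee_rot: [0.703, 0.711, 0.0, 0.0]
ft_force: [0.8, -2.3, -0.3]
grip_width: 0.498
```

>>> move_arm(claw=[0.5,0.5,0.5], dp=[[0.076,0.004,0],[0.076,0.004,0],[0.076,0.004,0]], turn=[[0,0,0.127],[0,0,0.127],[0,0,0.127]])

```text
clock: 10.1
position: [0.4435, 0.1006, 0.0448]
ee_rot: [0.801, 0.598, 0.0, 0.0]
ft_force: [1.3, -1.4, -0.5]
grip_width: 0.497
```

```bash
python3 -c "
from h import *
hs()"
```

```text
t 10.1 pos [0.4435 0.1006 0.0448] angle -0.287 r 0.1507 yaw-pi/2 -0.288 Ftool [-1.01  1.65  0.54] T [-0.33 -0.13  0.01] j7 0.99
```

Two more rows back, then the second loosening stroke.

>>> move_arm(claw=[0.5,0.5,0.5], dp=[[0.076,0.004,0],[0.076,0.004,0],[0,0,0]], turn=[[0,0,0.127],[0,0,0.127],[0,0,0]])

```text
clock: 10.35
position: [0.4559, 0.131, 0.045]
ee_rot: [0.856, 0.517, 0.001, 0.0]
ft_force: [-0.2, -0.1, 0.2]
grip_width: 0.503
```

>>> move_arm(claw=[0.5,0.5,0.5,0.5,0.5], dp=[[-0.06,0.002,0],[-0.06,0.002,0],[-0.06,0.002,0],[-0.06,0.002,0],[0,0,0]], turn=[[0,0,-0.102],[0,0,-0.102],[0,0,-0.102],[0,0,-0.102],[0,0,0]])

```text
clock: 10.77
position: [0.4392, 0.0803, 0.0447]
ee_rot: [0.76, 0.65, -0.0, 0.0]
ft_force: [-0.4, -0.5, -0.3]
grip_width: 0.499
```

```bash
python3 -c "
from h import *
hs()"
```

```text
t 10.77 pos [0.4392 0.0803 0.0447] angle -0.148 r 0.1504 yaw-pi/2 -0.156 Ftool [-0.53 -0.37  0.33] T [-0.02 -0.    0.  ] j7 1.16
```

>>> move_arm(claw=[0.5,0.5,0.5,0.5], dp=[[-0.045,0.001,0],[-0.045,0.001,0],[-0.045,0.001,0],[0,0,0]], turn=[[0,0,-0.076],[0,0,-0.076],[0,0,-0.076],[0,0,0]])

```text
clock: 11.1
position: [0.4377, 0.0554, 0.0449]
ee_rot: [0.7, 0.714, 0.0, -0.0]
ft_force: [-1.4, 2.8, 0.4]
grip_width: 0.5
```

>>> move_arm(claw=[0.5,0.5,0.5], dp=[[-0.038,0.001,0],[-0.038,0.001,0],[0,0,0]], turn=[[0,0,-0.064],[0,0,-0.064],[0,0,0]])

```text
clock: 11.35
position: [0.4387, 0.0408, 0.0447]
ee_rot: [0.664, 0.748, 0.0, -0.0]
ft_force: [-1.3, 3.9, 0.8]
grip_width: 0.499
```

```bash
python3 -c "
from h import *
hs()
cv2.imwrite('pics/wrist11.png',cams.camera('wrist')[:,:,::-1])"
```

```text
t 11.35 pos [0.4387 0.0408 0.0447] angle 0.115 r 0.1503 yaw-pi/2 0.119 Ftool [ 4.06 -0.87 -0.78] T [ 0.76  0.44 -0.03] j7 1.53
```

View pics/wrist11.png

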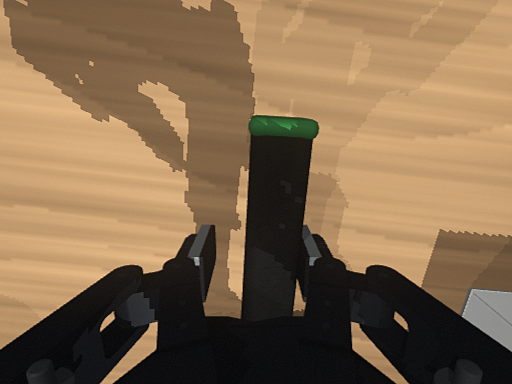

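>>> move_arm(claw=[0.5,0.5], dp=[[-0.03,0.001,0],[0,0,0]], turn=[[0,0,-0.05],[0,0,0]])

```text
clock: 11.57
position: [0.4396, 0.0353, 0.0446]
ee_rot: [0.649, 0.761, -0.0, -0.0]
ft_force: [-2.3, 3.1, 1.3]
grip_width: 0.498
```

>>> move_arm(claw=[0.5,0.5], dp=[[-0.03,0.001,0],[0,0,0]], turn=[[0,0,-0.05],[0,0,0]])

```text
clock: 11.73
position: [0.4407, 0.0293, 0.0446]
ee_rot: [0.634, 0.773, -0.0, -0.0]
ft_force: [-3.2, 3.4, 2.0]
grip_width: 0.499
```

>>> move_arm(claw=[0.5,0.5], dp=[[-0.03,0.001,0],[0,0,0]], turn=[[0,0,-0.05],[0,0,0]])

```text
clock: 11.9
position: [0.4421, 0.0233, 0.0446]
ee_rot: [0.619, 0.785, -0.0, -0.0]
ft_force: [-2.9, 4.6, 1.4]
grip_width: 0.502
```

```bash
python3 -c "
from h import *
hs()"
```

```text
t 11.9 pos [0.4421 0.0233 0.0446] angle 0.234 r 0.15 yaw-pi/2 0.236 Ftool [ 5.13 -1.78 -1.44] T [0.82 0.59 0.01] j7 1.68
```

>>> move_arm(claw=[0.5,0.5], dp=[[-0.02,0.001,0],[0,0,0]], turn=[[0,0,-0.034],[0,0,0]])

```text
clock: 12.07
position: [0.4432, 0.0196, 0.0446]
ee_rot: [0.609, 0.794, -0.0, -0.0]
ft_force: [-3.3, 3.6, 1.3]
grip_width: 0.498
```

```bash
python3 -c "
from h import *
hs()"
```

```text
t 12.07 pos [0.4432 0.0196 0.0446] angle 0.259 r 0.1498 yaw-pi/2 0.262 Ftool [ 4.28 -2.23 -1.27] T [0.78 0.73 0.02] j7 1.72
```

Still just turning. Continuing.

>>> move_arm(claw=[0.5,0.5], dp=[[-0.03,0.0,0],[0,0,0]], turn=[[0,0,-0.05],[0,0,0]])

```text
clock: 12.23
position: [0.4449, 0.0135, 0.0446]
ee_rot: [0.593, 0.806, -0.0, -0.0]
ft_force: [-3.5, 3.2, 1.4]
grip_width: 0.5
```

>>> move_arm(claw=[0.5,0.5], dp=[[-0.03,0.0,0],[0,0,0]], turn=[[0,0,-0.05],[0,0,0]])

```text
clock: 12.4
position: [0.4468, 0.0077, 0.0446]
ee_rot: [0.577, 0.817, -0.0, -0.0]
ft_force: [-2.0, 3.9, 0.5]
grip_width: 0.501
```

>>> move_arm(claw=[0.5,0.5], dp=[[-0.03,0.0,0],[0,0,0]], turn=[[0,0,-0.05],[0,0,0]])

```text
clock: 12.57
position: [0.4489, 0.002, 0.0447]
ee_rot: [0.561, 0.828, -0.0, 0.0]
ft_force: [-2.9, 2.5, 0.5]
grip_width: 0.501
```

>>> move_arm(claw=[0.5,0.5], dp=[[-0.03,0.0,0],[0,0,0]], turn=[[0,0,-0.05],[0,0,0]])

```text
clock: 12.73
position: [0.4513, -0.0036, 0.0447]
ee_rot: [0.544, 0.839, 0.0, 0.0]
ft_force: [-1.9, 3.9, 2.1]
grip_width: 0.497
```

>>> move_arm(claw=[0.5,0.5], dp=[[-0.03,0.0,0],[0,0,0]], turn=[[0,0,-0.05],[0,0,0]])

```text
clock: 12.9
position: [0.4538, -0.009, 0.0447]
ee_rot: [0.528, 0.849, 0.0, 0.0]
ft_force: [-1.4, 3.0, 0.6]
grip_width: 0.501
```

```bash
python3 -c "
from h import *
hs()"
```

```text
t 12.9 pos [ 0.4538 -0.009   0.0447] angle 0.463 r 0.15 yaw-pi/2 0.459 Ftool [ 3.32  0.12 -0.62] T [ 0.71  0.31 -0.08] j7 1.99
```

>>> move_arm(claw=[0.5,0.5], dp=[[-0.03,0.001,0],[0,0,0]], turn=[[0,0,-0.05],[0,0,0]])

```text
clock: 13.07
position: [0.4566, -0.0143, 0.0447]
ee_rot: [0.511, 0.86, 0.0, 0.0]
ft_force: [-2.1, 3.1, 0.0]
grip_width: 0.497
```

>>> move_arm(claw=[0.5,0.5], dp=[[-0.03,0.001,0],[0,0,0]], turn=[[0,0,-0.05],[0,0,0]])

```text
clock: 13.23
position: [0.4596, -0.0195, 0.0447]
ee_rot: [0.494, 0.869, -0.0, 0.0]
ft_force: [-1.2, 3.9, 0.9]
grip_width: 0.498
```

>>> move_arm(claw=[0.5,0.5], dp=[[-0.03,0.001,0],[0,0,0]], turn=[[0,0,-0.05],[0,0,0]])

```text
clock: 13.4
position: [0.4628, -0.0246, 0.0447]
ee_rot: [0.477, 0.879, -0.0, 0.0]
ft_force: [-2.2, 3.7, 0.9]
grip_width: 0.499
```

>>> move_arm(claw=[0.5,0.5], dp=[[-0.03,0.001,0],[0,0,0]], turn=[[0,0,-0.05],[0,0,0]])

```text
clock: 13.57
position: [0.4661, -0.0295, 0.0447]
ee_rot: [0.46, 0.888, -0.0, -0.0]
ft_force: [-3.0, 3.1, -0.4]
grip_width: 0.5
```

>>> move_arm(claw=[0.5,0.5], dp=[[-0.03,0.001,0],[0,0,0]], turn=[[0,0,-0.05],[0,0,0]])

```text
clock: 13.73
position: [0.4697, -0.0342, 0.0446]
ee_rot: [0.442, 0.897, -0.0, -0.0]
ft_force: [-3.1, 3.2, 1.3]
grip_width: 0.5
```

>>> move_arm(claw=[0.5,0.5], dp=[[-0.03,0.001,0],[0,0,0]], turn=[[0,0,-0.05],[0,0,0]])

```text
clock: 13.9
position: [0.473, -0.0383, 0.0444]
ee_rot: [0.424, 0.906, -0.0, -0.001]
ft_force: [-4.5, 5.6, 0.9]
grip_width: 0.501
```

```bash
python3 -c "
from h import *
hs()"
```

```text
t 13.9 pos [ 0.473  -0.0383  0.0444] angle 0.697 r 0.15 yaw-pi/2 0.695 Ftool [ 7.18  0.15 -0.88] T [ 1.31  1.02 -0.08] j7 2.3
```

>>> move_arm(claw=[0.5,0.5], dp=[[-0.007,0.0,0],[0,0,0]], turn=[[0,0,-0.012],[0,0,0]])

```text
clock: 14.07
position: [0.4734, -0.0387, 0.0443]
ee_rot: [0.42, 0.907, -0.0, -0.001]
ft_force: [-5.1, 7.1, 1.6]
grip_width: 0.5
```

```bash
python3 -c "
from h import *
hs()
for n in ('wrist','side','scene'): cv2.imwrite(f'pics/{n}12.png',cams.camera(n)[:,:,::-1])"
```

```text
t 14.07 pos [ 0.4734 -0.0387  0.0443] angle 0.701 r 0.1499 yaw-pi/2 0.703 Ftool [ 8.7   0.67 -1.61] T [ 1.4   1.12 -0.08] j7 2.31
```

View pics/wrist12.png

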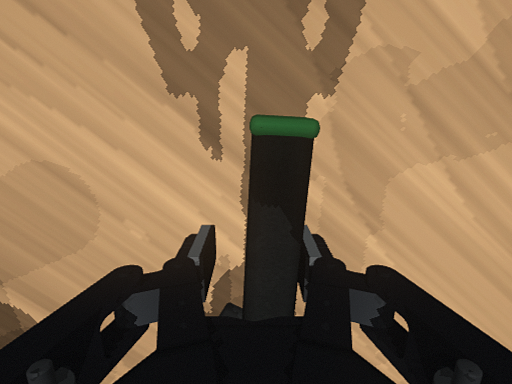

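Force climbs steeply here (5→7.2→8.7 N over under 6 mm), at an angle the handle passed freely on the first stroke, so this is the bolt stop. I'll back off and lift out.

>>> move_arm(claw=[0.5,0.5,0.5,0.5,0.5,0.5,0.5,0.5], dp=[[0.02,0,0],[0.02,0,0],[0,0,0],[0,0,-0.06],[0,0,-0.12],[0,0,-0.15],[0,0,-0.2],[0,0,-0.2]], turn=[[0,0,0],[0,0,0],[0,0,0],[0,0,0],[0,0,0],[0,0,0],[0,0,0],[0,0,0]])

```text
clock: 14.88
position: [0.4688, -0.0347, 0.1921]
ee_rot: [0.42, 0.907, -0.001, 0.0]
ft_force: [0.7, 0.6, -0.6]
grip_width: 0.502
```

>>> move_arm(claw=[0.5,0.5,0.5], dp=[[0,-0.1,-0.1],[0,-0.1,0],[0,0,0]], turn=[[0,0,0],[0,0,0],[0,0,0]])

```text
clock: 15.13
position: [0.4381, -0.0629, 0.2124]
ee_rot: [0.422, 0.907, 0.0, 0.002]
ft_force: [0.6, -0.1, -0.8]
grip_width: 0.498
```

```bash
python3 - <<'E'
from h import *
hs()
W=cams.camera('wrist');S=cams.camera('side');C=cams.camera('scene')
cv2.imwrite('pics/w13.png',W[:,:,::-1]);cv2.imwrite('pics/c13.png',C[:,:,::-1])
cv2.imwrite('pics/s13.png',cv2.resize(S[100:380,135:405,::-1],None,fx=2.1,fy=2.1,interpolation=cv2.INTER_CUBIC))
E
```

```text
t 15.13 pos [ 0.4381 -0.0629  0.2124] angle 0.679 r 0.1926 yaw-pi/2 0.7 Ftool [-0.5   0.39  0.78] T [-0.02 -0.02  0.07] j7 2.29
```

View pics/w13.png

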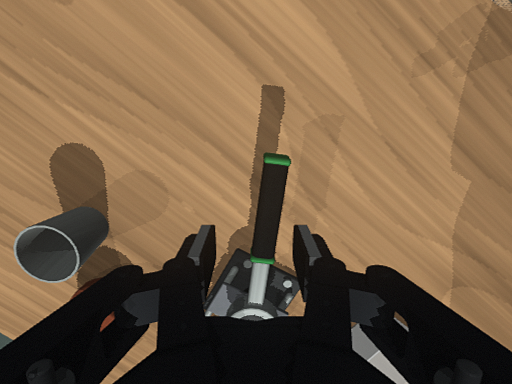

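View pics/s13.png

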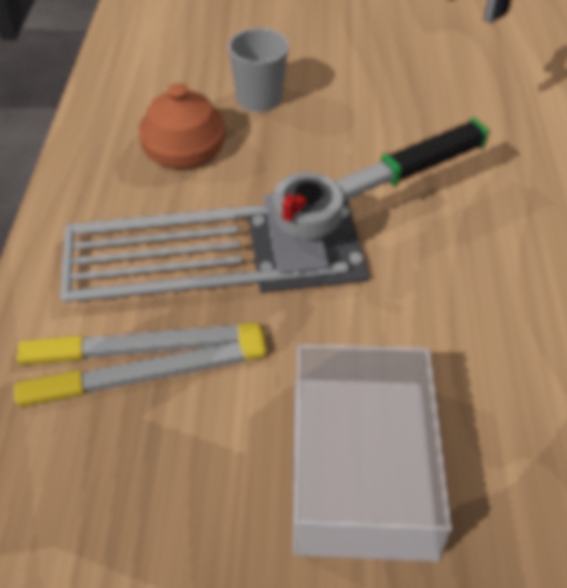

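The side view shows the ratchet free, the lever swung round with the handle, and the other things in place. A quick check of lever angle, plate height and displacements follows.

```bash
python3 - <<'E'
from h import *
np.set_printoptions(precision=4,suppress=True)
C=cv2.imread("pics/c13.png")[:,:,::-1].copy()
m=masks(C)["red"]; m[:150]=0; m[230:]=0; ys,xs=np.nonzero(m); ok=(xs>230)&(xs<300);print("scene red",xs[ok].min(),xs[ok].max(),ys[ok].min(),ys[ok].max(),xs[ok].mean(),ys[ok].mean())
cv2.imwrite("pics/c13c.png",cv2.resize(C[140:230,190:310,::-1],None,fx=6,fy=6,interpolation=cv2.INTER_CUBIC))
a=cv2.imread("pics/s13.png")[170:290,220:510]; cv2.imwrite("pics/s13c.png",cv2.resize(a,None,fx=2.7,fy=2.7))
S=lambda u,v,z:onz("side",135+u/2.1,100+v/2.1,z)
g1,g2=S(391,168,.063),S(481,132,.063); A=S(309,200,.076); print(g1,g2,A,"psi",np.arctan2(*(g1-g2)[[1,0]]))
d=cv2.absdiff(cv2.imread("pics/scene0.png"),C[:,:,::-1]).max(2)
for n,(x0,y0,x1,y1) in dict(cup=(125,215,180,280),roast=(180,240,245,300),tub=(290,145,375,200),tongs=(305,205,400,285)).items(): print(n,(d[y0:y1,x0:x1]>40).sum())
E
```

```text
scene red 260 275 180 188 268.88 185.52
[0.5013 0.0045 0.063 ] [ 0.4034 -0.0559  0.063 ] [0.5835 0.0666 0.076 ] psi 0.5528224363509551
cup 0
roast 0
tub 0
tongs 0
```

View pics/c13c.png

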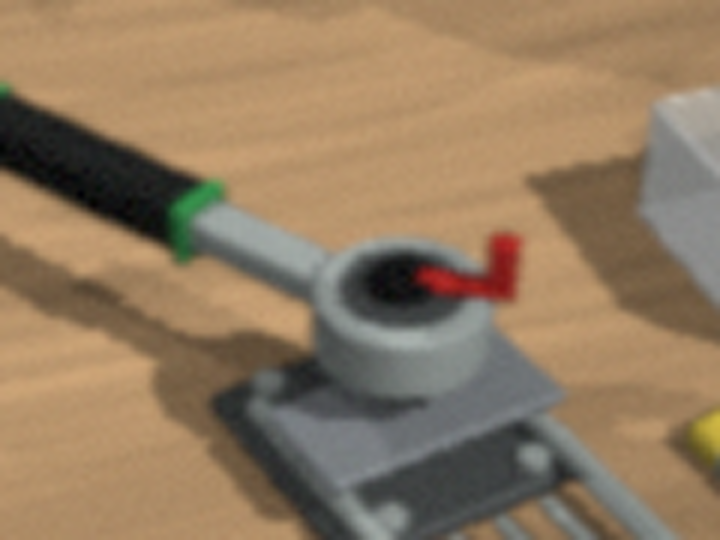

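View pics/s13c.png

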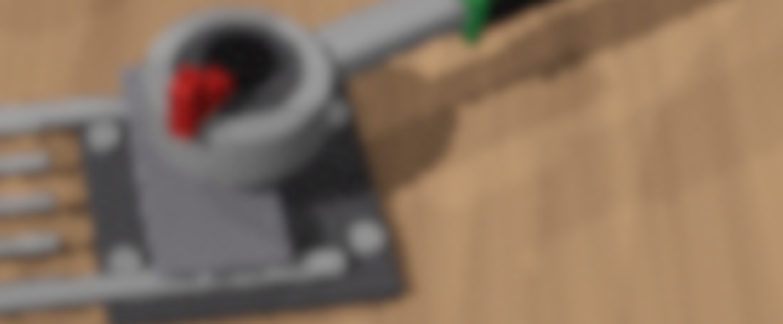

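```bash
python3 - <<'E'
from h import *
sc=lambda u,v:("scene",190+u/6,140+v/6)
q=lambda u,v:("side",135+(220+u/2.7)/2.1,100+(170+v/2.7)/2.1)
P=tri(sc(506,268),q(184,103));g1=onz(*sc(200,215),.063);print(P.round(4),g1.round(4))
a=np.arctan2(P[1]-AX[1],P[0]-AX[0]);psi=.62
print("lever world",a,"handle from green",np.arctan2(AX[1]-g1[1],AX[0]-g1[0]))
E
```

```text
[0.603  0.0903 0.0881] [0.5021 0.0055 0.063 ]
lever world 1.1365216447853974 handle from green 0.5484846060841979
```

```bash
python3 -c "
from workcell import manip
print(manip.hand_in(), manip.get_obs()['clock'])"
```

```text
the job is handed in; nothing more can be done
the job is handed in; nothing more can be done
```

I flipped the red lever fully over to the loosening side, and two counter-clockwise strokes of the handle unscrewed the bolt to its end stop. I then lifted clear of the ratchet and handed the job in at about 15 s of the 72 s allowed.

- **Lever:** After the flip it measured about +0.49 to +0.54 rad from the handle. At the end it was about +0.5 to +0.6 rad, so it is still on the loosening side. The readings above +0.5 are camera error, since +0.5 is its limit. The push at its end peaked at about 7–8 N, over the 5 N at which it can start pushing the handle. The handle did not measurably move.
- **Stop:** The bolt turned at 3–5 N. The force then rose to 7.2 N and to 8.7 N within the next half millimetre, and I stopped there, below the 12 N limit. The handle had passed that angle freely on the first stroke, so this was the bolt's stop and not the limit of the handle's swing.
- **Other things on the shelf:** The scene camera showed no change around the cup, roaster, tub or tongs, and the robot is touching nothing.
- **Not confirmed:** I did not measure the plate height directly. The lift is too small to read in the images, so "fully raised" rests on feeling the stop.

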